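Set the cord length gauge to the red stop

TASK

On the jewellery bench, set the cord length gauge: with a fingertip press down the yellow pad in the middle of the slider to free its brake, keep it pressed and push the slider along the rail until it is up against the red stop, then let go so that the brake holds it there. This is a job of touching and pushing only: lift nothing, do not force the slider along with its brake on, and leave the other things on the bench where they are.

Things in the scene. Friction and masses are not known exactly. Their poses are not given: they have to be found in the camera images.
- rail: Aluminium gauge rail, fixed to the bench: 392 mm long along its y axis, 76 mm wide along its x axis, top 23 mm above the bench. Origin: centre of its underside, on the bench. The slider runs along its y axis. It stands at any place and turned to either side by up to about 25 degrees. A small jar, pliers, a ring box, a dish, a spool and a glue bottle, all loose and at most 80 mm tall, stand beside it, no part nearer than 50 mm to the rail's centre line.
- carriage (a joint): Position in m of the slider along the rail's y axis, 0 at the middle of the rail. The slider is a black saddle, 76 mm long along the rail and 66 mm wide, captive on the rail. At each of its two ends (along the rail) stands a 6 mm thick cheek, top 56.5 mm above the bench, leaving 64 mm between the cheeks for a fingertip on the yellow pad. With the brake free it slides with about 1 N; with the brake on it takes about 20 N to shift and must not be forced.
- pad (a joint): How far in m the yellow pad is pressed down: about 0 when up (brake on), 0.008 when fully down. It is sprung: about 5 N to start it, 10 N fully down. The brake eases as the pad goes down and is quite free from about 4 mm; press it 5 to 7 mm. It comes up and the brake holds again when let go.
- pad_top (a point): Centre of the top face of the yellow pad (50 mm across the rail, 56 mm along it), which is the middle of the slider; 48 mm above the bench when up. It moves with the slider and the pad. Its axes are the rail's. A fingertip pressing on it can drag the slider along by friction, or push against the inside of a cheek.
- stop_red_top (a point): Centre of the top of the red stop, a fixed block astride the rail, 20 mm long along the rail, 84 mm wide, 48 mm high with a 4 mm high screw head on top. It may be at either end of the rail. When the slider is against it, this point and the middle of the slider are 48 mm apart along the rail.
- stop_grey_top (a point): The same point of the grey stop, a like block at the other end of the rail: not the one wanted.
- bead_jar: Loose amber jar, 48 mm in diameter, 52 mm high; origin at the centre of its underside. Leave alone.
- pliers: Loose blue-handled pliers lying flat, 150 mm long, 14 mm high; origin at the pivot, on the bench, jaws to +x. Leave alone.
- ring_box: Loose small box, 62 x 47 x 31 mm; origin at the centre of its underside. Leave alone.
- bead_dish: Loose blue dish, 68 mm in diameter, 22 mm high; origin at the centre of its underside. Leave alone.
- spool: Loose white spool standing upright, 56 mm in diameter, 34 mm high; origin at the centre of its underside. Leave alone.
- glue: Loose white glue bottle with an orange cap, 34 mm in diameter, 75 mm high; origin at the centre of its underside. Leave alone.
Things that resemble listed ones, but are neither listed nor needed, are in the scene too. Of the things that look like the part that bears stop_red_top, take the one that is farthest to the robot's left at the start.

How it is judged (in metres and radians):
On the way, in this order (a step that is already met when the one before it is completed fails the run):
1. the yellow pad is pressed down by the fingers, the slider not yet near the red stop (gap over 12 mm) (value of joint pad above 0.003 m and contact force between the fingers and pad above 1 N and horizontal distance between pad_top and stop_red_top above 0.06 m), for 0.05 s.
2. the slider has been pushed up against the red stop (gap under 2.5 mm) (horizontal distance between pad_top and stop_red_top below 0.0505 m), for 0.1 s.
At the end, for the whole second after the job is handed in: The slider stands at rest against the red stop (gap under 2.5 mm), its yellow pad is let go and up again, so the brake is on (horizontal distance between pad_top and stop_red_top below 0.0505 m and value of joint pad below 0.001 m and velocity of joint carriage between -0.003 and 0.003 m/s); the robot touches nothing.
It fails at once if the slider is forced along with its brake on (shifted by a push of over 12 N while the pad is up) (value of joint pad below 0.001 m and (velocity of joint carriage above 0.01 m/s or velocity of joint carriage below -0.01 m/s) and contact force between any of the fingers, the arm and rail above 12 N).
It fails at once if another thing on the bench is moved more than 15 mm or lifted (distance of any of bead_jar, pliers, ring_box, bead_dish, spool, glue from where it was at the start of the episode above 0.015 m).
It also fails if it takes over 40 s, if anything falls off the work surface, if the arm or the gripper's body presses on something with over 40 N, if the wrist force passes 120 N, or if a joint passes its speed limit or range.

ROBOT

A 7-joint arm with a two-finger parallel gripper is mounted at the origin on the work surface. World frame = base frame: x ahead of the robot, y to its left, z up, the work surface at z = 0. Lengths are in mm, angles in rad, forces in N, time in s.
With the tool pointing down it reaches from about 400 to 750 mm from the base axis. Payload 19.5 kg.
Tool frame: the origin (TCP) lies on the mounting face of the last link; the fingertips stand tcp_to_tips ahead of it and the grasp point (between the pads) lies 155 mm ahead of it (tcp_to_tips is the distance from the TCP to the fingertips, in mm); z points along the fingers, y is the line along which they close (so a half turn about z gives the same grasp; the last joint's range is limited). The gripper opens to 85 mm and grips with 20 to 120 N. Pads are 22 mm wide; open, the fingers measure 114 mm over their backs; the gripper's body (76 mm by 85 mm) begins 54 mm behind the grasp point. The pads swing forward as they close: fully open they stand 13 mm farther back than shut.
Start: joints at [-1.192, 0.707, -0.028, 1.485, 0.022, 0.951, -0.075], TCP at [234.875, 524.833, 404.668] pointing down, gripper open.
Joint ranges: [-2.71, 2.71], [-0.32, 2.16], [-1.57, 1.52], [0, 2.45], [-1.46, 4.6], [0, 2.02], [-2.83, 2.83]. Speed limits (rad/s): [1.89, 1.89, 2.57, 2.57, 3.01, 3.01, 3.01].

INTERFACE

Orientations are given as a rotation vector (axis times angle).
In Python, from plant import sense, capture, job_done, tcp_to_tips gives the robot as it stands.
- The arm moves only by the tool send_rows, never from a script. Its argument "series" is a list that holds one entry, the list of rows, each a list of 7 numbers: the finger opening in cm, from 0 to 8.54, then the shift along the tool's x, y, z in cm, then the turn, a rotation vector about the tool's x, y, z in rad. In form: [[[claw, dx, dy, dz, rx, ry, rz], ...]]. A call has 1 to 20 rows; each row is the pose to reach, as a shift and turn from the pose commanded when the call began, along the tool's axes at that moment; what a row does not reach only later rows make up. A row lasts 1/8 s, in which the tool goes at most 62.5 mm and 10.7 degrees, less where a joint would pass 70% of its speed; a pose out of reach is approached as far as the arm can. A call with a gripper value outside its range is refused whole. The fingers move at their own pace and stop on an object; "newtons" is the grip in N (left out, the last holds). Time passes only in rows, so rows that repeat a pose let the fingers close. It gives the time, the measured TCP pose, the force, the opening and the grip force at its end, in the units of the state.
- sense(): the state, without advancing time (a new reading comes with each control period).
- capture(name): name is "side" or "top"; returns a dict with "img" (420x560x3 uint8, blue, green, red), "vertical_fov" (degrees; the focal length in pixels is half the picture's height over the tangent of half this angle, whatever the lens; pixels are square), "cx", "cy" (the principal point, pixels), "R" (3x3) and "t" (3): a world point X has camera coordinates R X + t. Camera axes: x right, y down, z forward; pixel columns grow to the right and rows downward; lengths in mm; the calibration is good to about 2 mm. A picture is of the moment at which its call begins. There is no depth.
- job_done(): hands the job in; it is judged then, once.
The state is a dict: "time": time; "joint_positions": joint angles; "joint_velocities": joint speeds; "tau": joint torques, N m; "position": TCP position; "eef_rot": TCP orientation; "contact_force": force on the tool from outside, world axes, zero at the start; "moment": the same for the moment, N m; "grip_width": finger opening in mm; "gripper_force": force on a finger pad.
Only numpy, scipy, OpenCV 4.12 (cv2) and the standard library are available. Lean on these libraries where they do the work, as an engineer would, in place of code of your own. Each camera call takes 0.05 s, during which the arm holds its last target. There are 200 camera calls.

## Working session

There is one attempt and no reset: what is moved stays moved. The work goes in short steps, Python scripts to look and compute and a tool call to move; the robot and the scene stay as the last step left them, time stands still between calls to the robot, and variables do not carry over. Pictures are saved under pics/ and viewed, at most 10 in all, crops included, and the job is handed in when it is done.

Besides the shell and the picture viewer there is one more tool, called after "Request:" as name(argument=value, ...) on one line, values as JSON. send_rows: Moves the arm, as the interface text tells. Its arguments: {"type":"object","properties":{"series":{"type":"array","items":{"type":"array","items":{"type":"array","items":{"type":"number"}}}},"newtons":{"type":"number"}},"required":["series"]}

```bash
mkdir -p pics; cat > h.py <<'E'
import numpy as np, cv2
from plant import sense, capture, job_done, tcp_to_tips
def cam(n):
    c=capture(n); h=c["img"].shape[0]; f=h/2/np.tan(np.radians(c["vertical_fov"])/2)
    c["f"]=f; c["R"]=np.array(c["R"]); c["t"]=np.array(c["t"]); return c
def ray(c,u,v):
    d=c["R"].T@np.array([(u-c["cx"])/c["f"],(v-c["cy"])/c["f"],1]); return -c["R"].T@c["t"], d/np.linalg.norm(d)
def atz(c,u,v,z):
    o,d=ray(c,u,v); return o+d*(z-o[2])/d[2]
def proj(c,X):
    p=c["R"]@np.array(X)+c["t"]; return c["f"]*p[0]/p[2]+c["cx"], c["f"]*p[1]/p[2]+c["cy"]
def tri(c1,p1,c2,p2):
    o1,d1=ray(c1,*p1); o2,d2=ray(c2,*p2)
    s=np.linalg.lstsq(np.c_[d1,-d2],o2-o1,rcond=None)[0]
    a,b=o1+s[0]*d1,o2+s[1]*d2; return (a+b)/2, np.linalg.norm(a-b)
E
python3 - <<'E'
from h import *
import pickle
print(sense(),tcp_to_tips)
cs={}
for n in("side","top"):
    c=cam(n); cs[n]=c; cv2.imwrite(f"pics/{n}0.png",c["img"]); print(n,c["vertical_fov"],c["cx"],c["cy"],ray(c,280,210))
pickle.dump(cs,open("c0.pkl","wb"))
E
```

```text
{'time': 0.0, 'joint_positions': array([-1.19170757,  0.70710198, -0.02764257,  1.48501895,  0.02200284,
        0.95087624, -0.07547658]), 'joint_velocities': array([-0.00016639, -0.00046213, -0.00103904,  0.0003936 , -0.00148568,
        0.00204292, -0.00019313]), 'tau': array([ 2.32069333e-04, -8.83229685e+01,  1.23467367e+00, -2.36160082e+01,
        1.68582564e-02,  6.71525035e-03, -2.47854354e-05]), 'position': array([234.83168514, 524.77639396, 404.22300263]), 'eef_rot': array([-6.55994842e-01, -3.07212559e+00,  1.69964653e-03]), 'contact_force': array([ 0.11136883, -0.10572126, -0.41351227]), 'moment': array([ 0.00394207, -0.00929003, -0.03663618]), 'gripper_force': 0.0, 'grip_width': 85.34274930047039} 173.4
side 46.410244099244395 276.9970956276159 212.1755570891404 (array([  -0.85528915, -512.94037923,  774.04742795]), array([ 0.53747337,  0.48087512, -0.69273479]))
top 51.73070042520284 284.1271023149254 210.62435019382858 (array([479.15156311, -13.00183143, 969.8190331 ]), array([ 0.06387109,  0.00682162, -0.99793484]))
```

View pics/top0.png

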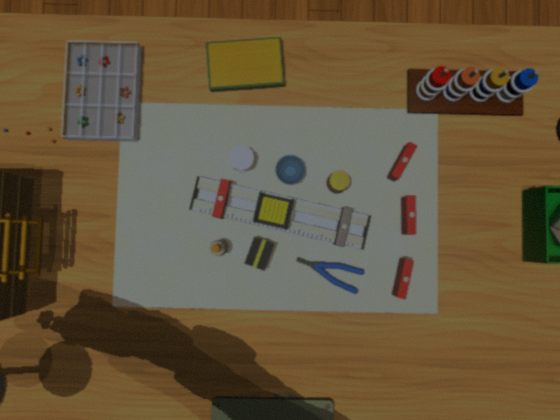

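View pics/side0.png

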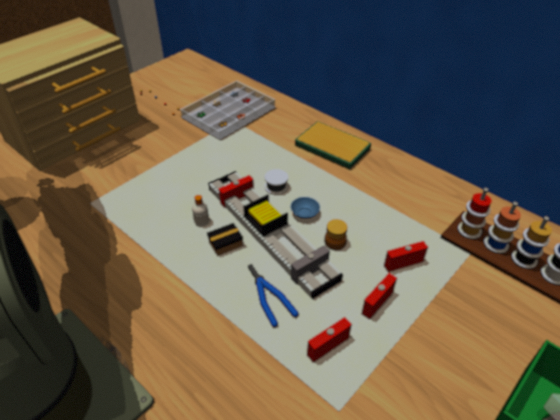

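The top view shows the rail running from (192,195) to (368,233). The red stop is at about (221,198), the slider with its yellow pad at (273,210) and the grey stop at (345,227). The other red blocks, near x=405, are decoys further to the robot's right. In the side view the red stop is at (236,187) and the pad at (266,214). I'll zoom in for accurate points.

```bash
python3 - <<'E'
import pickle,cv2,numpy as np
cs=pickle.load(open("c0.pkl","rb"))
a=cs["top"]["img"][165:265,180:380]; b=cs["side"]["img"][165:300,200:350]
z=lambda i,k:cv2.resize(i,None,fx=k,fy=k,interpolation=cv2.INTER_CUBIC)
A=z(a,4);B=z(b,4)
cv2.imwrite("pics/zt.png",cv2.convertScaleAbs(A,alpha=1.4)); cv2.imwrite("pics/zs.png",cv2.convertScaleAbs(B,alpha=1.4))
E
```

```text
(no output)
```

View pics/zt.png

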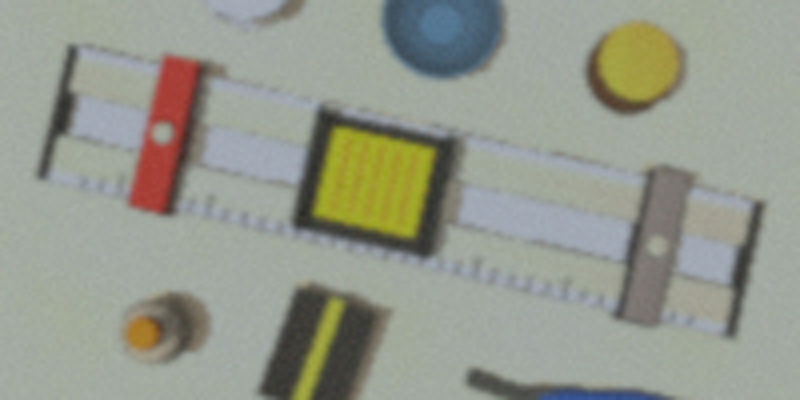

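View pics/zs.png

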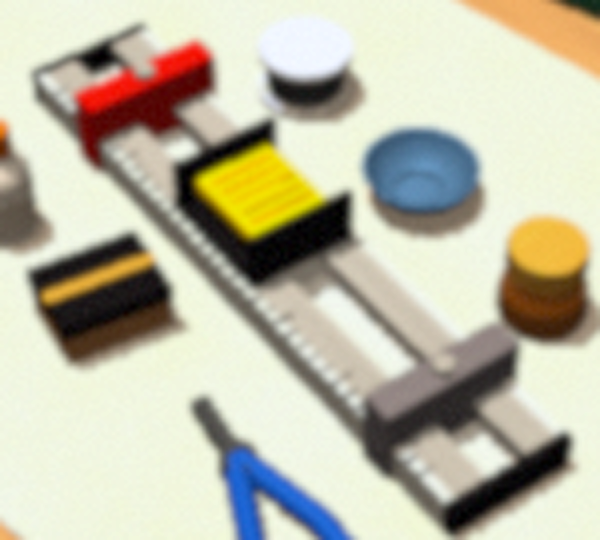

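The zooms show the pad corners in the top crop at (338,126), (440,148), (418,238) and (312,216), with the red screw at (163,133) and the grey screw at (656,246). In the side crop the pad corners are (195,183), (265,142), (325,197) and (255,238), with the screws at about (146,68) and (443,362).

```bash
python3 - <<'E'
from h import *
import pickle
cs=pickle.load(open("c0.pkl","rb")); T,S=cs["top"],cs["side"]
t=lambda u,v:((u+.5)/4-.5+180,(v+.5)/4-.5+165)
s=lambda u,v:((u+.5)/4-.5+200,(v+.5)/4-.5+165)
print(T["R"].round(3).tolist())
P={"pad":((377,182),(260,190)),"red":((163,133),(146,68)),"grey":((656,246),(443,362))}
pt={}
for k,(a,b) in P.items():
    X,e=tri(T,t(*a),S,s(*b)); z=48 if k=="pad" else 52
    pt[k]=atz(T,*t(*a),z); print(k,X.round(1),round(e,1),"atz top",pt[k].round(1),"side",atz(S,*s(*b),z).round(1))
d=pt["red"]-pt["grey"]; L=np.hypot(*d[:2]); print("L",L,"dir",d/L,"pad-red",np.hypot(*(pt["pad"]-pt["red"])[:2]))
for c in [(338,126),(440,148),(418,238),(312,216)]: print(atz(T,*t(*c),48).round(1))
# glue etc
for n,c,z in[("glue",(145,335),75),("box",(322,345),31),("dish",(443,25),22),("jar",(637,62),52),("spool",(250,0),34)]: print(n,atz(T,*t(*c),z).round(0))
from scipy.spatial.transform import Rotation as R
st=sense(); print(R.from_rotvec(st["eef_rot"]).as_matrix().round(3))
E
```

```text
[[0.023, -1.0, 0.004], [-0.998, -0.023, -0.063], [0.063, -0.003, -0.998]]
pad [535.8   7.9  49.8] 4.6 atz top [537.6   6.3  48. ] side [535.5  10.8  48. ]
red [559.8 121.   54.2] 2.0 atz top [560.8 120.6  52. ] side [560.8 123.6  52. ]
grey [ 505.9 -141.4   52.8] 2.4 atz top [ 506.8 -142.4   52. ] side [ 505.5 -140.1   52. ]
L 268.4294057396088 dir [0.2010441  0.97958219 0.        ] pad-red 116.57095940390411
[567.1  27.9  48. ]
[556.5 -26.8  48. ]
[508.2 -16.2  48. ]
[518.6  40.5  48. ]
glue [454. 123.  75.]
box [450.  34.  31.]
dish [627. -27.  22.]
jar [ 605. -131.   52.]
spool [636.  78.  34.]
[[-0.913  0.409 -0.   ]
 [ 0.409  0.913 -0.001]
 [-0.    -0.001 -1.   ]]
```

Measurements agree: the pad top is at about (537, 7, 49), the red stop at (561, 121, 53), and the rail direction toward red is (0.20, 0.98). The slider has about 68 mm to travel. I'll go above the pad with the fingers closed and the closing axis along the rail.

Request:
send_rows(series=[[[0,-12,-8.5,1,0,0,-0.05],[0,-16,-11.5,2,0,0,-0.1],[0,-20,-14,3,0,0,-0.15],[0,-25,-17.5,4,0,0,-0.218],[0,-30,-21,6,0,0,-0.218],[0,-35,-24.5,7,0,0,-0.218],[0,-40,-28,9,0,0,-0.218],[0,-45,-32,11,0,0,-0.218],[0,-48.5,-34.3,13,0,0,-0.218],[0,-48.5,-34.3,13,0,0,-0.218],[0,-48.5,-34.3,13,0,0,-0.218],[0,-48.5,-34.3,13,0,0,-0.218],[0,-48.5,-34.3,13,0,0,-0.218],[0,-48.5,-34.3,13,0,0,-0.218]]])

```text
time: 1.85
position: [537.3, 14.4, 275.0]
eef_rot: [0.316, 3.125, 0.0]
contact_force: [-0.2, 0.1, -0.8]
grip_width: -0.3
gripper_force: 0.0
```

```bash
python3 - <<'E'
from h import *
from scipy.spatial.transform import Rotation as R
s=sense(); print({k:np.round(s[k],2) for k in("time","position","contact_force","grip_width","joint_positions")}); M=R.from_rotvec(s["eef_rot"]).as_matrix(); print(M.round(3))
print("tip",s["position"]+M[:,2]*tcp_to_tips)
ims=[]
for n,(x,y) in(("top",(180,120)),("side",(180,100))):
    c=cam(n); ims.append(cv2.resize(c["img"][y:y+190,x:x+130],None,fx=3,fy=3,interpolation=cv2.INTER_CUBIC))
    print(n,proj(c,(538,13.4,100)),proj(c,(536.7,7.5,48)))
cv2.imwrite("pics/h1.png",cv2.convertScaleAbs(np.hstack(ims),alpha=1.3))
E
```

```text
{'time': np.float64(1.85), 'position': array([537.31,  14.36, 275.05]), 'contact_force': array([-0.18,  0.05, -0.78]), 'grip_width': np.float64(-0.27), 'joint_positions': array([ 0.02,  0.84, -0.19,  1.76,  0.27,  0.56,  1.02])}
[[-0.98  0.2   0.  ]
 [ 0.2   0.98  0.  ]
 [-0.    0.   -1.  ]]
tip [537.37387464  14.35887957 101.6490401 ]
top (np.float64(269.87556746677603), np.float64(208.18869059006698)) (np.float64(273.32556894488283), np.float64(210.52410889195932))
side (np.float64(264.1699235175858), np.float64(192.77717319970452)) (np.float64(266.1434660035677), np.float64(212.55201954999185))
```

View pics/h1.png

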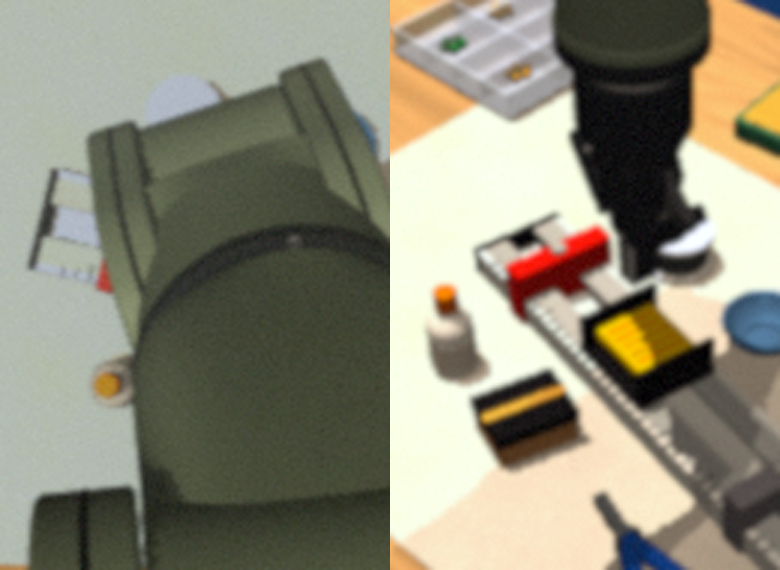

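The side view shows the closed fingertips at about (262,193), where projection predicts them, and the slider with its pad clear below. I'll descend and press.

Request:
send_rows(series=[[[0,0,-0.3,2.5,0,0,0],[0,0,-0.3,4.2,0,0,0],[0,0,-0.3,4.8,0,0,0],[0,0,-0.3,5.1,0,0,0],[0,0,-0.3,5.3,0,0,0],[0,0,-0.3,5.5,0,0,0],[0,0,-0.3,5.7,0,0,0],[0,0,-0.3,5.85,0,0,0],[0,0,-0.3,5.85,0,0,0],[0,0,-0.3,5.85,0,0,0]]])

```text
time: 3.2
position: [537.0, 10.7, 216.6]
eef_rot: [0.318, 3.125, 0.0]
contact_force: [-0.5, 0.4, 8.9]
grip_width: 0.0
gripper_force: 3.8
```

The pad is pressed: 9 N, with the tip about 5–6 mm down. Next I push along the rail.

Request:
send_rows(series=[[[0,0,0.2,0,0,0,0],[0,0,0.6,0,0,0,0],[0,0,1.1,0,0,0,0],[0,0,1.6,0,0,0,0],[0,0,2.1,0,0,0,0],[0,0,2.6,0,0,0,0],[0,0,3.1,0,0,0,0],[0,0,3.6,0,0,0,0],[0,0,4.1,0,0,0,0],[0,0,4.6,0,0,0,0],[0,0,5.1,0,0,0,0],[0,0,5.5,0,0,0,0],[0,0,5.8,0,0,0,0],[0,0,6.0,0,0,0,0],[0,0,6.0,0,0,0,0]]])

```text
time: 5.08
position: [549.0, 69.6, 216.6]
eef_rot: [0.318, 3.125, 0.0]
contact_force: [-0.2, -0.1, 7.4]
grip_width: 0.1
gripper_force: 3.8
```

```bash
python3 - <<'E'
from h import *
c=cam("side"); i=c["img"][150:250,200:330]
cv2.imwrite("pics/p2.png",cv2.convertScaleAbs(cv2.resize(i,None,fx=6,fy=6,interpolation=cv2.INTER_CUBIC),alpha=1.4))
s=sense(); print(s["position"],s["contact_force"])
E
```

```text
[549.07642081  69.61526197 216.60560006] [-0.48847939  1.60017767  7.3131849 ]
```

View pics/p2.png

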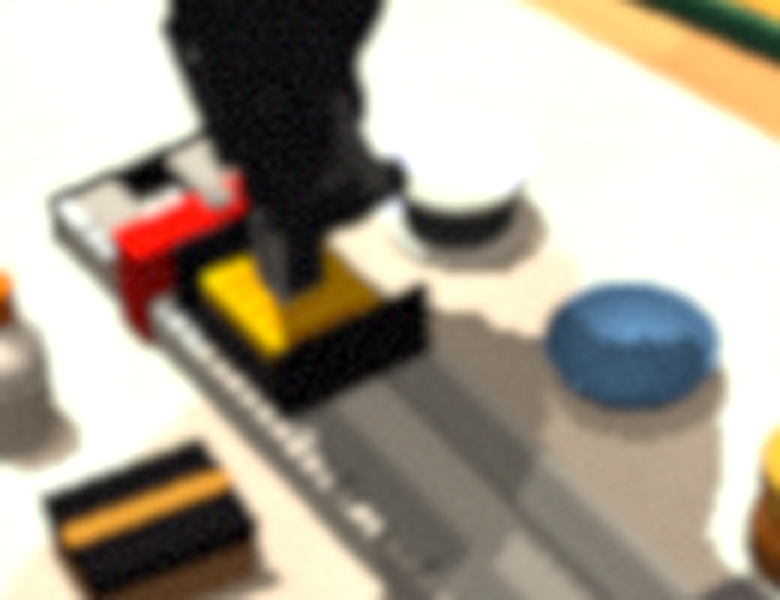

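The slider has followed the finger, and its leading cheek at about (190,260) in the crop is now close to the red stop. I'll push on gently past the stop distance so the tip slips or loads against it.

Request:
send_rows(series=[[[0,0,0.2,0,0,0,0],[0,0,0.4,0,0,0,0],[0,0,0.6,0,0,0,0],[0,0,0.8,0,0,0,0],[0,0,1.0,0,0,0,0],[0,0,1.15,0,0,0,0],[0,0,1.3,0,0,0,0],[0,0,1.3,0,0,0,0],[0,0,1.3,0,0,0,0]]])

```text
time: 6.25
position: [551.6, 81.5, 216.5]
eef_rot: [0.319, 3.125, -0.002]
contact_force: [-2.1, -5.7, 8.1]
grip_width: -0.2
gripper_force: 3.8
```

The reaction is −6 N along the rail, so the slider is against the stop. I'll let go straight up and clear.

Request:
send_rows(series=[[[0,0,0,-0.2,0,0,0],[0,0,0,-0.4,0,0,0],[0,0,0,-0.6,0,0,0],[0,0,0,-1.0,0,0,0],[0,0,0,-2,0,0,0],[0,0,0,-5,0,0,0],[0,0,0,-10,0,0,0],[0,5,-12,-15,0,0,0],[0,5,-18,-18,0,0,0],[0,5,-24,-18,0,0,0],[0,5,-28,-18,0,0,0],[0,5,-28,-18,0,0,0],[0,5,-28,-18,0,0,0]]])

```text
time: 7.88
position: [444.9, -185.0, 397.1]
eef_rot: [0.327, 3.124, -0.002]
contact_force: [0.3, 0.5, -0.3]
grip_width: 0.1
gripper_force: 0.0
```

```bash
python3 - <<'E'
from h import *
c=cam("side"); i=c["img"][150:250,200:330]
t=cam("top")["img"][165:265,180:310]
cv2.imwrite("pics/p3.png",cv2.convertScaleAbs(np.hstack([cv2.resize(k,None,fx=3,fy=3,interpolation=cv2.INTER_CUBIC) for k in (i,t)]),alpha=1.4))
s=sense(); print(s["position"],s["contact_force"],s["time"])
E
```

```text
[ 446.10502015 -181.81809407  396.62706655] [0.47012434 0.92221716 0.6193603 ] 7.975
```

View pics/p3.png

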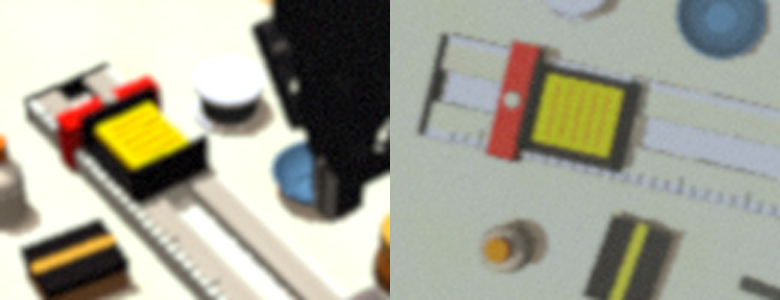

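In both views the slider stands flush against the red stop, with the pad centre at about (242.7,202.3) and the screw at (220.3,198.3). That is about 48 mm at 2.1 mm/px. The pad is up, the arm is clear and the other things have not moved.

```bash
python3 -c "
from plant import *
print(job_done())"
```

```text
the job is handed in; nothing more can be done
None
```

The job is handed in, with no verdict returned: the slider was pushed against the red stop with its pad pressed, then let go, and the last pictures show it about 48 mm from the stop's centre with the pad up, the arm clear and nothing visible on the bench disturbed.

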